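Straightedge check of two base plates

ROBOT

A 6-joint arm with a two-finger parallel gripper is mounted at the origin on a cart in front of the work surface, level with it; the furniture and walls round the work are solid. World frame = base frame: x ahead of the robot, y to its left, z up, the work surface at z = 0. Lengths are in mm, angles in rad, forces in N, time in s.
With the tool pointing down it reaches from about 275 to 725 mm from the base axis. Payload 15.9 kg.
Tool frame: the origin (TCP) lies between the finger pads; the fingertips stand 8 mm ahead of it and the grasp point (between the pads) lies 11 mm behind it (ctrl.finger_overhang is the z of the fingertips in the tool frame, in mm); z points along the fingers, y is the line along which they close (so a half turn about z gives the same grasp; the last joint's range is limited). The gripper opens to 85 mm and grips with 20 to 120 N. Pads are 22 mm wide; open, the fingers measure 114 mm over their backs; the gripper's body (76 mm by 85 mm) begins 54 mm behind the grasp point. The pads swing forward as they close: fully open they stand 13 mm farther back than shut.
Start: joints at [1.343, 0.213, -0.034, 1.323, 0, 1.571], TCP at [112.912, 487.069, 239.306] pointing down, gripper open.
Joint ranges: [-2.98, 2.98], [-0.74, 1.72], [-1.14, 1.35], [-2.1, 2.04], [-1.57, 1.44], [-3.14, 3.14]. Speed limits (rad/s): [1.89, 1.89, 2.39, 2.57, 3.14, 3.14].

INTERFACE

Orientations are given as [roll, pitch, yaw] about the fixed x, y, z axes, in that order (R = Rz(yaw) Ry(pitch) Rx(roll)).
In Python, from bench import ctrl gives the robot as it stands. The module is installed in compiled form; this text tells all that it offers.
- The arm moves only by the tool send_rows, never from a script. Its argument "series" is a list of rows, each a list of 3 entries, a list of its own where there are three numbers: the closure, from -1 (fully open) to 1 (shut), so that 0 is half open, then the shift along the world's x, y, z in m, then the turn about the world's z in rad. A call has 1 to 10 rows; each row is the pose to reach, as a shift and turn from the pose commanded when the call began; what a row does not reach only later rows make up. A row lasts 1/8 s, in which the tool goes at most 62.5 mm and 10.7 degrees, less where a joint would pass 70% of its speed; a pose out of reach is approached as far as the arm can. A call with a gripper value outside its range is refused whole. The fingers move at their own pace and stop on an object; "newtons" is the grip in N (left out, the last holds). Time passes only in rows, so rows that repeat a pose let the fingers close. It gives the time, the measured TCP pose, the force, the opening and the grip force at its end, in the units of the state.
- ctrl.state(): the state, without advancing time (a new reading comes with each control period).
- ctrl.snapshot(name): name is "side" or "top"; returns (picture, depth): 480x640x3 uint8, red, green, blue; 480x640 float32, mm along the optical axis (not along the pixel's ray), 0 where there is no reading.
- ctrl.camera_info(name): a dict with "fx", "fy", "cx", "cy" (pixels), "distortion" ([k1, k2, p1, p2, k3] as OpenCV has them; the pictures are not rectified), "pose" (4x4, takes a point from camera to world coordinates). Camera axes: x right, y down, z forward; pixel columns grow to the right and rows downward; lengths in mm; the calibration is good to about 2 mm. A picture is of the moment at which its call begins. camera_info takes no time and is no camera call.
- ctrl.close_job(): hands the job in; it is judged then, once.
The state is a dict: "time_s": time; "qpos": joint angles; "qd": joint speeds; "joint_efforts": joint torques, N m; "ee_pos": TCP position; "tcp_rot": TCP orientation; "ft_force": force on the tool from outside, world axes, zero at the start; "wrist_torque": the same for the moment, N m; "gripper_width": opening from 0.0 (shut) to 1.0 (fully open); "finger_force": force on a finger pad.
Only numpy, scipy, OpenCV 4.12 (cv2) and the standard library are available. Lean on these libraries where they do the work, as an engineer would, in place of code of your own. Each camera call takes 0.05 s, during which the arm holds its last target. There are 200 camera calls.

TASK

Check which of the two bare aluminium base plates is flat. Take the straightedge off its sloping stand by its grip, set it down lengthwise along the middle of the left-hand plate and let go; then press down on the end of it nearer the robot, and after that on its far end, to feel whether it rocks. If it rocks, that plate is bowed and the right-hand one is flat: finish with the straightedge lying released lengthwise along the middle of the flat plate, set down gently each time and never let fall, with the things standing around left where they are.

Things in the scene. Friction and masses are not known exactly. Their poses are not given: they have to be found in the camera images.
- straightedge: Loose steel bar 30 x 150 x 8 mm, 0.2 to 0.3 kg, with a grey grip rib (14 thick, 70 long, 30 mm tall) along the middle of its top. Origin: centre of its underside; y along its length, x across, z out of the rib side: bar top z = 8, rib 8 to 38 mm, rib ends y = +-35, bare ends beyond. Same either way round. Starts on the stand, length level, face leaning 32 degrees towards the robot.
- stand: White sloping stand, fixed, base 62 x 130 mm, 85 mm high. Origin: centre of its base; y along its length; its slope rises 32 degrees towards its +x (away from the robot). The straightedge lies on it against a 7 mm lip at the lower edge, bar origin 65 mm above the stand's; nothing of the stand rises above the bar's top face beside the rib.
- plate_p: One of the two fixed aluminium base plates, 170 x 64 mm, a screw head near each corner; it may be the left-hand one (y above 0) or the right-hand one (y below -0.35), and flat or bowed: that is to be found out. Origin: centre of its underside; x along its length, pointing away from the robot within 12 degrees; z up. A flat plate's top is 24 mm above the bench all over.
- plate_q: The other base plate, same outline, origin and axes. A bowed plate's top falls straight from a ridge across its middle (24 mm above the bench at x = 0) to 17 mm at its ends (x = +-85). A straightedge laid along it leans about 5 degrees on one slope; pressing its raised end (1 to 3 N) tips it onto the other; let go, it may fall back.
- beaker: Bystander: clear beaker, 67 mm wide, 71 mm high, behind the left-hand plate. Origin at the centre of its underside. Leave alone.
- milky_tub: Bystander: white tub, 105 mm wide, 72 mm high, behind the right-hand plate. Origin at the centre of its underside. Leave alone.
- foil_jar: Bystander: foil-topped jar, 50 mm wide, 48 mm high, left of the left-hand plate near the bench edge. Origin at the centre of its underside. Leave alone.
- lab_timer: Bystander: white timer, 64 x 66 x 18 mm, right of the right-hand plate. Origin at the centre of its underside. Leave alone.

How it is judged:
By the outcome, as a careful person would: the job done as asked, in the order asked, and still so for the second after the job is handed in, with the robot touching nothing.
It also fails if it takes over 66 s, if anything falls off the work surface, if the arm or the gripper's body presses on something with over 40 N, if the wrist force passes 120 N, or if a joint passes its speed limit or range.

## Working session

There is one attempt and no reset: what is moved stays moved. The work goes in short steps, Python scripts to look and compute and a tool call to move; the robot and the scene stay as the last step left them, time stands still between calls to the robot, and variables do not carry over. Pictures are saved under pics/ and viewed, at most 10 in all, crops included, and the job is handed in when it is done.

Besides the shell and the picture viewer there is one more tool, called after "Request:" as name(argument=value, ...) on one line, values as JSON. send_rows: Moves the arm, as the interface text tells. Its arguments: {"type":"object","properties":{"series":{"type":"array"},"newtons":{"type":"number"}},"required":["series"]}

```bash
mkdir -p pics
cat > h.py <<'E'
import numpy as np, cv2
from bench import ctrl
def snap(n,f=None):
    im,d=ctrl.snapshot(n)
    if f: cv2.imwrite('pics/'+f,cv2.cvtColor(im,cv2.COLOR_RGB2BGR))
    return im,d
def rays(n,uv):
    c=ctrl.camera_info(n); K=np.array([[c['fx'],0,c['cx']],[0,c['fy'],c['cy']],[0,0,1]])
    p=cv2.undistortPoints(np.float64(uv).reshape(-1,1,2),K,np.float64(c['distortion']))[:,0]
    return np.c_[p,np.ones(len(p))],np.array(c['pose'])
def onplane(n,uv,z):
    r,T=rays(n,uv); d=r@T[:3,:3].T; o=T[:3,3]
    return o+d*((z-o[2])/d[:,2])[:,None]
def cloud(n,d):
    v,u=np.mgrid[:480,:640]; r,T=rays(n,np.c_[u.ravel(),v.ravel()])
    return ((r*d.reshape(-1,1))@T[:3,:3].T+T[:3,3]).reshape(480,640,3)
E
python3 - <<'E'
from h import *
for n in('top','side'):
    im,d=snap(n,n+'0.png'); c=ctrl.camera_info(n); print(n,np.round(c['pose'],3),c['fx'],(d>0).mean())
    np.savez(n+'0.npz',im=im,d=d)
print(ctrl.state())
E
```

```text
top [[-2.700000e-02 -9.920000e-01  1.230000e-01  3.232700e+02]
 [-1.000000e+00  2.800000e-02  1.100000e-02 -1.647650e+02]
 [-1.400000e-02 -1.230000e-01 -9.920000e-01  1.726295e+03]
 [ 0.000000e+00  0.000000e+00  0.000000e+00  1.000000e+00]] 619.5912664379132 0.9960123697916666
side [[-9.500000e-01  2.390000e-01 -2.020000e-01  8.613060e+02]
 [ 3.130000e-01  7.410000e-01 -5.940000e-01  7.247230e+02]
 [ 8.000000e-03 -6.270000e-01 -7.790000e-01  1.241281e+03]
 [ 0.000000e+00  0.000000e+00  0.000000e+00  1.000000e+00]] 596.0647611541218 0.994658203125
{'time_s': 0.1, 'qpos': array([ 1.34300720e+00,  2.13281975e-01, -3.49494425e-02,  1.32348685e+00,
        3.55601372e-06,  1.57082182e+00]), 'qd': array([ 9.84476221e-04, -1.41073560e-03,  1.18483655e-03, -3.97555470e-05,
       -7.48809922e-04,  1.68326168e-03]), 'joint_efforts': array([-2.26906675e-03, -6.87244248e+01,  4.87810421e+01,  1.20199670e-02,
       -1.54057866e-04,  5.79507322e-07]), 'ee_pos': array([112.84927211, 486.81758589, 238.89673267]), 'tcp_rot': array([-3.14067072e+00, -3.53250718e-06,  2.91377803e+00]), 'ft_force': array([-0.95944384, -0.17461996,  0.21526886]), 'wrist_torque': array([ 0.01494701, -0.0179484 ,  0.01646747]), 'finger_force': 0.0, 'gripper_width': 1.0000774250042015}
```

View pics/top0.png

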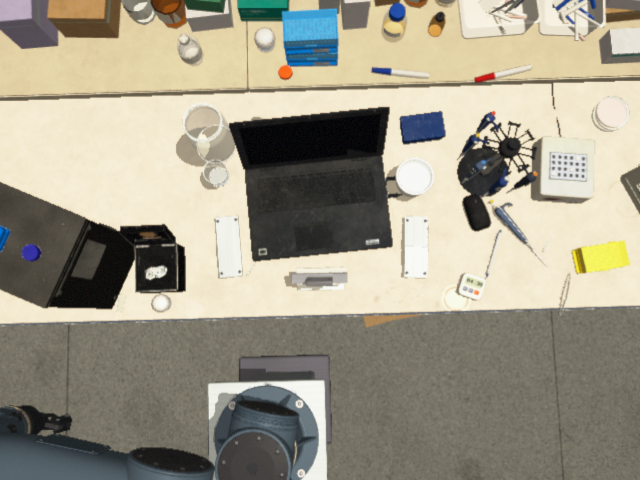

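View pics/side0.png

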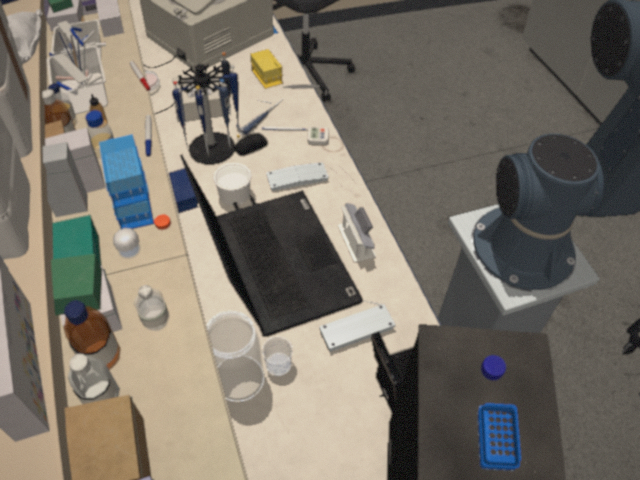

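The top view shows the left plate at about (229,246), the right plate at (415,247), the stand with the bar at (318,280) and the laptop between the plates. The side view shows the same layout, with nothing over the plates or the stand.

Run:
```python
from h import *
def load(n): z=np.load(n+'0.npz'); return z['im'],z['d']
im,d=load('top'); P=cloud('top',d)
# plates: bright, low saturation, in crop, height 10..35
hsv=cv2.cvtColor(im,cv2.COLOR_RGB2HSV)
for nm,(u0,u1,v0,v1) in dict(L=(208,248,205,288),R=(395,436,205,288)).items():
    sub=P[v0:v1,u0:u1]; m=((sub[...,2]>12)&(sub[...,2]<32)&(hsv[v0:v1,u0:u1,1]<28)).astype(np.uint8)
    cs=cv2.findContours(m,cv2.RETR_EXTERNAL,cv2.CHAIN_APPROX_NONE)[0]; c=max(cs,key=cv2.contourArea)[:,0]+[u0,v0]
    w=onplane('top',c,22)[:,:2].astype(np.float32); print(nm,cv2.minAreaRect(w),'medz',np.median(sub[...,2][m>0]))
    q=sub[m>0]; xs=np.arange(q[:,0].min(),q[:,0].max(),20)
    print([(int(x),round(float(np.median(q[(abs(q[:,0]-x)<10),2])),1)) for x in xs])
# obstacles heights
for nm,(u0,u1,v0,v1) in dict(stand=(280,355,262,298),laptop_kb=(255,385,170,250),lid=(235,390,110,165),case=(122,185,225,295),beaker=(200,230,160,190),jug=(185,225,105,160),tub=(395,435,160,197)).items():
    s=P[v0:v1,u0:u1].reshape(-1,3); s=s[s[:,2]>-5]; h=s[s[:,2]>10]
    print(nm,np.round(np.percentile(h,[2,50,98],axis=0)))
# stand region both views
for n in('top','side'):
    im,d=load(n); P=cloud(n,d); m=(P[...,2]>25)&(abs(P[...,0]-240)<80)&(abs(P[...,1]+160)<110)
    q=P[m]; print(n,m.sum()); 
    hi=q[q[:,2]>80]; print(np.round([hi.min(0),hi.max(0),hi.mean(0)]), cv2.minAreaRect(hi[:,:2].astype(np.float32)),cv2.minAreaRect(q[:,:2].astype(np.float32)))
    ys,xs=np.where(m); print(xs.min(),xs.max(),ys.min(),ys.max())
a=cv2.resize(load('top')[0][255:305,270:366],None,fx=6,fy=6,interpolation=cv2.INTER_CUBIC)
b=cv2.resize(load('side')[0][190:275,310:406],None,fx=6,fy=6,interpolation=cv2.INTER_CUBIC)
b=cv2.resize(b,(400,354)); a=cv2.resize(a,(400,208))
cv2.imwrite('pics/st.png',np.vstack([a,b])[...,::-1])
```

```text
L ((519.3175048828125, 95.96269226074219), (168.77854919433594, 63.47830581665039), 3.6481659412384033) medz 23.406230517975246
[(433, 24.3), (453, 23.4), (473, 24.1), (493, 23.0), (513, 22.8), (533, 23.3), (553, 23.9), (573, 23.5), (593, 23.3)]
R ((502.97137451171875, -421.78167724609375), (63.29708480834961, 167.8027801513672), 87.20235443115234) medz 20.783806577195037
[(418, 18.4), (438, 19.1), (458, 20.5), (478, 21.9), (498, 23.4), (518, 22.8), (538, 20.8), (558, 19.8), (578, 18.1)]
stand [[ 396. -225.   11.]
 [ 423. -154.   77.]
 [ 448.  -84.  103.]]
laptop_kb [[ 507. -333.   13.]
 [ 615. -160.   21.]
 [ 725.   15.   30.]]
lid [[ 742. -333.   20.]
 [ 776. -157.  166.]
 [ 811.   40.  272.]]
case [[396. 219.  22.]
 [483. 279.  99.]
 [551. 373. 225.]]
beaker [[689.  93.  11.]
 [733. 129.  46.]
 [763. 157.  77.]]
jug [[760.  83.  12.]
 [830. 140. 138.]
 [871. 183. 216.]]
tub [[ 643. -467.   15.]
 [ 687. -418.   71.]
 [ 734. -373.   79.]]
top 0Traceback (most recent call last):
  File "<stdin>", line 20, in <module>
    return umr_minimum(a, axis, None, out, keepdims, initial, where)
ValueError: zero-size array to reduction operation minimum which has no identity
```

Run:
```python
from h import *
def load(n): z=np.load(n+'0.npz'); return z['im'],z['d']
for n in('top','side'):
    im,d=load(n); P=cloud(n,d); m=(P[...,2]>25)&(abs(P[...,0]-422)<60)&(abs(P[...,1]+155)<95)&(P[...,2]<125)
    q=P[m]
    for lo,hi_ in((25,50),(50,65),(65,80),(80,92),(92,110)):
        h=q[(q[:,2]>lo)&(q[:,2]<hi_)]
        if len(h)>5: print(n,lo,hi_,len(h),np.round(np.percentile(h,[1,50,99],axis=0)).tolist(),cv2.minAreaRect(h[:,:2].astype(np.float32)))
    ys,xs=np.where(m); print(xs.min(),xs.max(),ys.min(),ys.max())
a=cv2.resize(load('top')[0][255:305,270:366],(768,400),interpolation=cv2.INTER_CUBIC)
cv2.imwrite('pics/st.png',a[...,::-1])
b=cv2.resize(load('side')[0][195:270,320:396],(592,584),interpolation=cv2.INTER_CUBIC)
cv2.imwrite('pics/st2.png',b[...,::-1])
```

```text
top 50 65 63 [[404.0, -226.0, 55.0], [408.0, -196.0, 63.0], [441.0, -82.0, 65.0]] ((412.2440490722656, -154.63665771484375), (143.41624450683594, 46.25857162475586), 74.96247100830078)
top 65 80 554 [[407.0, -228.0, 65.0], [430.0, -154.0, 74.0], [449.0, -81.0, 80.0]] ((426.8980712890625, -154.66824340820312), (147.28289794921875, 42.62653350830078), 88.66371154785156)
top 80 92 196 [[399.0, -221.0, 80.0], [426.0, -154.0, 84.0], [448.0, -84.0, 92.0]] ((423.2936096191406, -153.36483764648438), (143.32742309570312, 48.243873596191406), 88.61849212646484)
top 92 110 141 [[399.0, -187.0, 92.0], [406.0, -156.0, 98.0], [415.0, -120.0, 105.0]] ((406.68939208984375, -153.08160400390625), (68.40147399902344, 16.204391479492188), 88.50049591064453)
292 347 268 286
side 25 50 60 [[417.0, -214.0, 25.0], [446.0, -105.0, 34.0], [450.0, -98.0, 49.0]] ((444.638916015625, -154.37744140625), (32.056793212890625, 117.44963836669922), 11.967011451721191)
side 50 65 41 [[409.0, -227.0, 50.0], [416.0, -106.0, 62.0], [449.0, -80.0, 65.0]] ((428.9170837402344, -154.41070556640625), (150.42552185058594, 40.53893280029297), 89.76345825195312)
side 65 80 525 [[414.0, -228.0, 66.0], [436.0, -148.0, 75.0], [454.0, -79.0, 80.0]] ((433.2413024902344, -154.90618896484375), (43.72888946533203, 154.64309692382812), 0.503892719745636)
side 80 92 166 [[404.0, -211.0, 80.0], [424.0, -145.0, 84.0], [454.0, -85.0, 92.0]] ((428.5605773925781, -148.6838836669922), (136.12001037597656, 51.983924865722656), 88.6869125366211)
side 92 110 139 [[404.0, -189.0, 92.0], [414.0, -154.0, 97.0], [423.0, -119.0, 103.0]] ((413.5833740234375, -152.85443115234375), (18.902240753173828, 73.33769226074219), 0.43549972772598267)
341 374 203 253
```

View pics/st.png

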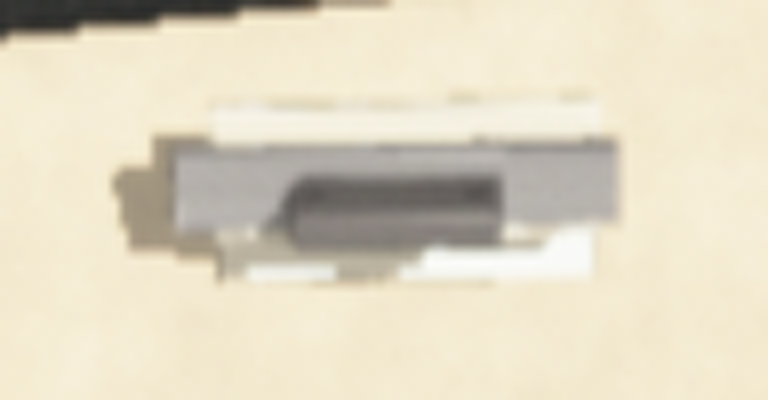

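View pics/st2.png

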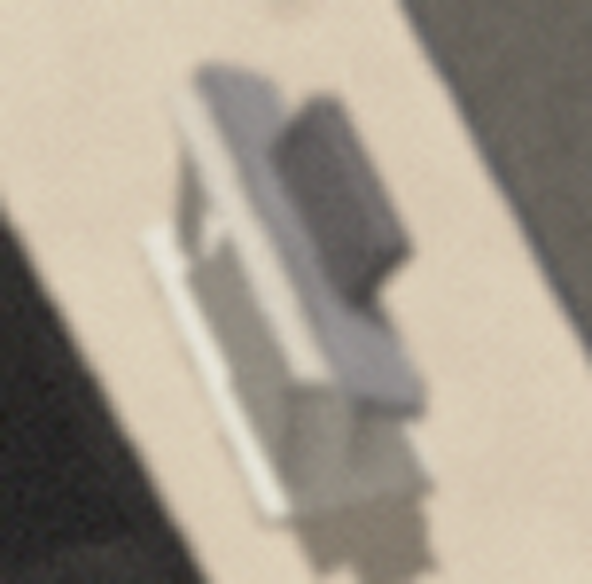

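The top crop shows the bar from column 172 to 615 (image 291 to 346). Its uphill edge is at row 145, and the rib covers rows 178, 208 and 248. The side crop confirms that the bar lies against the lip with the rib leaning towards the robot. The two depth clouds differ by about 6 mm in x, so I'll cast edge rays onto known heights.

Run:
```python
from h import *
for r,z,dx,l in((145,79.7,8.5,'bar up edge'),(178,75.5,1.7,'rib base'),(208,101,-14.2,'rib top far'),(248,93.5,-26.1,'rib top near')):
    p=onplane('top',[[270+395/8-.5,255+r/8-.5]],z)[0]; print(l,np.round(p,1),'xO',round(p[0]-dx,1))
for u,z in((172,70),(615,70),(288,97),(502,97)): print(np.round(onplane('top',[[270+u/8-.5,255+(190 if z==70 else 230)/8-.5]],z)[0],1))
# side crop scale 592/76, 584/75 ; rib top corners: far end (325,95)->near? near end (410,250)
s=592/76
for u,v,z,l in((330,92,97,'rib top -y end'),(410,248,97,'rib top +y end (near edge)'),(352,305,75,'rib base +y'),(205,65,80,'bar up -y'),(340,385,80,'bar up +y'),(425,412,64,'bar low +y')):
    print(l,np.round(onplane('side',[[320+u/s-.5,195+v/s-.5]],z)[0],1))
# plates from side image contour at z
im=np.load('side0.npz')['im']; d=np.load('side0.npz')['d']; P=cloud('side',d); hsv=cv2.cvtColor(im,cv2.COLOR_RGB2HSV)
for nm,(x,y) in dict(L=(519,96),R=(503,-422)).items():
    m=((P[...,2]>12)&(P[...,2]<34)&(abs(P[...,0]-x)<110)&(abs(P[...,1]-y)<55)&(hsv[...,1]<35)).astype(np.uint8)
    c=max(cv2.findContours(m,0,cv2.CHAIN_APPROX_NONE)[0],key=cv2.contourArea)[:,0]
    print(nm,cv2.minAreaRect(onplane('side',c,22)[:,:2].astype(np.float32)))
    q=P[m>0]; print([(int(a),round(float(np.median(q[abs(q[:,0]-a)<10,2])),1)) for a in np.arange(x-80,x+90,20)])
```

```text
bar up edge [ 435.1 -153.5   79.7] xO 426.6
rib base [ 424.4 -153.1   75.5] xO 422.7
rib top far [ 413. -153.  101.] xO 427.2
rib top near [ 400.3 -152.6   93.5] xO 426.4
[422.8 -78.5  70. ]
[ 418.7 -226.4   70. ]
[ 407.  -117.7   97. ]
[ 405.1 -187.9   97. ]
rib top -y end [ 406.4 -190.3   97. ]
rib top +y end (near edge) [ 406.3 -120.4   97. ]
rib base +y [ 424.5 -120.2   75. ]
bar up -y [ 435.2 -228.    80. ]
bar up +y [442.  -87.4  80. ]
bar low +y [414.2 -79.9  64. ]
L ((523.35205078125, 95.72463989257812), (172.746826171875, 70.59978485107422), 3.4992899894714355)
[(439, 24.6), (459, 24.8), (479, 24.6), (499, 24.8), (519, 24.8), (539, 24.7), (559, 24.7), (579, 24.4), (599, 24.8)]
R ((509.71807861328125, -421.0502014160156), (75.66561889648438, 169.84197998046875), 87.65760803222656)
[(423, 17.7), (443, 19.7), (463, 20.6), (483, 22.5), (503, 23.6), (523, 22.9), (543, 21.8), (563, 20.4), (583, 18.1)]
```

Request:
send_rows(series=[[-1,[0.304,-0.64,0.0],-1.369],[-1,[0.304,-0.64,0.0],-1.369],[-1,[0.304,-0.64,0.0],-1.369],[-1,[0.304,-0.64,0.0],-1.369],[-1,[0.304,-0.64,0.0],-1.369],[-1,[0.304,-0.64,0.0],-1.369],[-1,[0.304,-0.64,0.0],-1.369],[-1,[0.304,-0.64,0.0],-1.369],[-1,[0.304,-0.64,0.0],-1.369],[-1,[0.304,-0.64,0.0],-1.369]], newtons=25)

```text
time_s: 1.35
ee_pos: [366.2, -43.8, 239.4]
tcp_rot: [3.141, -0.0, 1.545]
ft_force: [1.4, 1.9, 0.3]
gripper_width: 0.996
finger_force: 0.0
```

Request:
send_rows(series=[[-1,[0.026,-0.055,0.0],0],[-1,[0.051,-0.11,0.0],0],[-1,[0.051,-0.11,0.0],0],[-1,[0.051,-0.11,-0.04],0],[-1,[0.051,-0.11,-0.08],0],[-1,[0.051,-0.11,-0.1],0],[-1,[0.051,-0.11,-0.1],0]])

```text
time_s: 2.22
ee_pos: [415.6, -150.9, 138.4]
tcp_rot: [-3.139, -0.001, 1.545]
ft_force: [-0.2, 0.5, 0.2]
gripper_width: 1.0
finger_force: 0.0
```

Run:
```python
from h import *
s=ctrl.state(); print(s['ee_pos'],s['tcp_rot'],s['ft_force'],s['gripper_width'],ctrl.finger_overhang)
a,_=snap('top'); b,_=snap('side')
a=cv2.resize(a[245:315,260:372],(640,400),interpolation=cv2.INTER_CUBIC);
b=cv2.resize(b[165:285,290:420],(0,0),fx=4.9,fy=4.9,interpolation=cv2.INTER_CUBIC)[:590]
cv2.imwrite('pics/b.png',b[...,::-1])
```

```text
[ 415.61139022 -150.93608397  138.36053487] [-3.13897211e+00 -9.45395871e-04  1.54547630e+00] [-0.18385228  0.47285585  0.21261074] 0.9995356233766461 8.0
```

View pics/b.png

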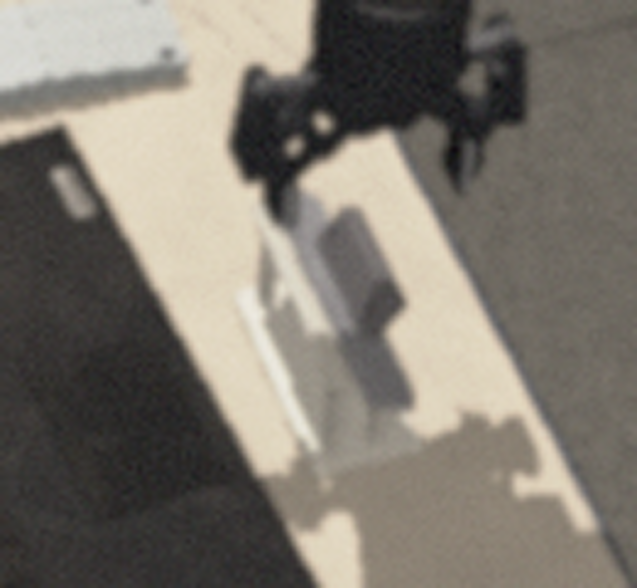

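The picture shows the gripper open above the bar, with its fingers either side of the rib across the slope.

Request:
send_rows(series=[[-1,[0.0015,-0.002,-0.025],0],[-1,[0.0015,-0.002,-0.048],0],[-0.3,[0.0015,-0.002,-0.048],0],[0,[0.0015,-0.002,-0.048],0],[0.2,[0.0015,-0.002,-0.048],0],[0.3,[0.0015,-0.002,-0.048],0],[0.4,[0.0015,-0.002,-0.048],0],[0.4,[0.0015,-0.002,-0.048],0]], newtons=25)

```text
time_s: 3.32
ee_pos: [414.4, -153.8, 91.3]
tcp_rot: [-3.135, 0.001, 1.544]
ft_force: [-28.1, -1.4, 17.1]
gripper_width: 0.303
finger_force: 14.3
```

Request:
send_rows(series=[[0.4,[-0.002,0,0.002],0],[0.4,[-0.004,0,0.003],0],[0.45,[-0.004,0,0.003],0],[0.5,[-0.004,0,0.003],0],[0.5,[-0.004,0,0.003],0]], newtons=25)

```text
time_s: 3.95
ee_pos: [412.5, -153.9, 94.3]
tcp_rot: [-3.138, 0.0, 1.544]
ft_force: [-15.2, -1.1, 7.5]
gripper_width: 0.253
finger_force: 7.4
```

Run:
```python
from h import *
b,_=snap('side')
b=cv2.resize(b[165:285,290:420],(0,0),fx=4.9,fy=4.9,interpolation=cv2.INTER_CUBIC)[:590]
cv2.imwrite('pics/c.png',b[...,::-1])
```

```text
(no output)
```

View pics/c.png

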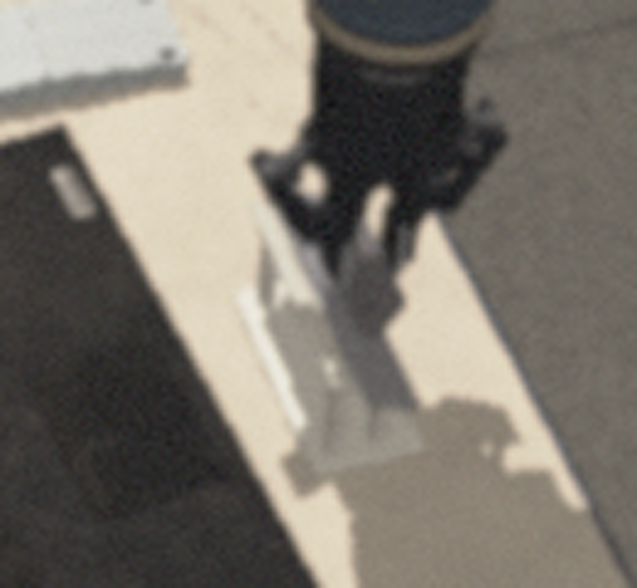

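The picture shows the fingers around the rib, with the bar still seated on the stand.

Request:
send_rows(series=[[0.5,[-0.002,0,0.0],0],[0.6,[-0.002,0,0.0],0],[0.7,[-0.002,0,0.001],0],[0.8,[-0.002,0,0.002],0],[0.8,[-0.002,0,0.002],0]], newtons=30)

```text
time_s: 4.62
ee_pos: [412.4, -154.0, 96.9]
tcp_rot: [3.141, 0.0, 1.545]
ft_force: [-5.5, 1.0, 6.5]
gripper_width: 0.202
finger_force: 27.7
```

Request:
send_rows(series=[[1,[0,0,0.001],0],[1,[0,0,0.003],0],[1,[0,0,0.006],0],[1,[0,0,0.01],0],[1,[0,0,0.015],0],[1,[0,0,0.015],0]], newtons=40)

```text
time_s: 5.38
ee_pos: [412.4, -154.0, 111.7]
tcp_rot: [3.141, 0.0, 1.545]
ft_force: [-0.0, 0.7, -2.7]
gripper_width: 0.153
finger_force: 37.2
```

Request:
send_rows(series=[[1,[0,0,0.05],0],[1,[0,0,0.1],0],[1,[0.03,0.06,0.1],-0.18],[1,[0.05,0.11,0.1],-0.36],[1,[0.08,0.16,0.1],-0.54],[1,[0.1,0.21,0.1],-0.72],[1,[0.108,0.25,0.1],-0.9],[1,[0.108,0.25,0.1],-1.08],[1,[0.108,0.25,0.1],-1.26],[1,[0.108,0.25,0.1],-1.44]])

```text
time_s: 6.62
ee_pos: [521.7, 86.7, 211.0]
tcp_rot: [-3.133, 0.001, 0.159]
ft_force: [0.1, 0.3, -2.3]
gripper_width: 0.145
finger_force: 39.2
```

Request:
send_rows(series=[[1,[0,0,-0.05],-0.042],[1,[0,0,-0.08],-0.042],[1,[0,0,-0.08],-0.042]])

```text
time_s: 7.0
ee_pos: [521.7, 75.0, 129.5]
tcp_rot: [-3.124, 0.004, 0.134]
ft_force: [-0.2, 0.5, -2.3]
gripper_width: 0.148
finger_force: 39.3
```

Run:
```python
from h import *
s=ctrl.state(); print(s['ee_pos'],s['tcp_rot'],s['ft_force'],s['gripper_width'])
b,d=snap('side'); np.savez('side1.npz',im=b,d=d); a,e=snap('top'); np.savez('top1.npz',im=a,d=e)
b=cv2.resize(b[230:370,290:430],(0,0),fx=4,fy=4,interpolation=cv2.INTER_CUBIC)
cv2.imwrite('pics/d.png',b[...,::-1])
for n,dd in(('side',d),('top',e)):
    P=cloud(n,dd); m=(abs(P[...,0]-520)<100)&(abs(P[...,1]-96)<60)&(P[...,2]>60)&(P[...,2]<220)
    print(n,m.sum(),[(x,np.round(np.median(P[m&(abs(P[...,0]-x)<8)][:,1:],axis=0),1).tolist()) for x in range(440,605,15)])
```

```text
[521.70403413  75.04623549 129.47718633] [-3.12422165  0.00442376  0.13369651] [-0.21797684  0.48043903 -2.3344121 ] 0.14828329080065247
side 1063 [(440, [74.1, 98.2]), (455, [66.4, 99.8]), (470, [75.6, 99.1]), (485, [80.3, 99.1]), (500, [83.1, 99.9]), (515, [95.6, 180.8]), (530, [90.2, 169.1]), (545, [83.1, 130.2]), (560, [81.3, 101.2]), (575, [80.7, 99.6]), (590, [83.1, 99.9])]
top 123 [(440, [56.3, 99.3]), (455, [56.2, 101.7]), (470, [57.8, 102.0]), (485, [58.2, 102.8]), (500, [60.4, 102.1]), (515, [44.9, 177.3]), (530, [37.4, 194.9]), (545, [nan, nan]), (560, [nan, nan]), (575, [67.5, 104.7]), (590, [nan, nan])]
  return _methods._mean(a, axis=axis, dtype=dtype,
  ret = um.true_divide(
```

View pics/d.png

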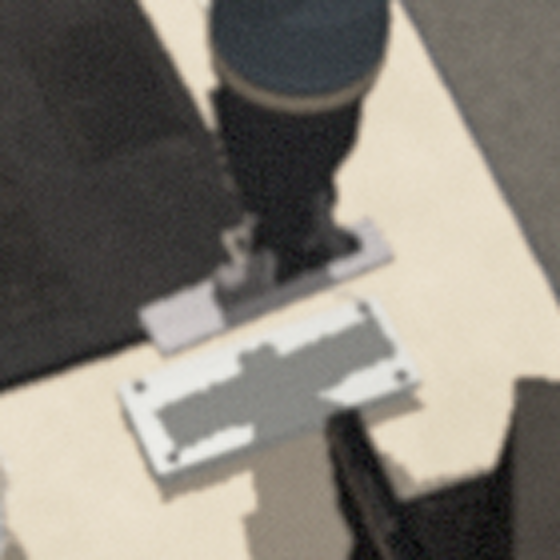

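The picture shows the bar held level and upright in the pads beside the left plate, with bar corners near (145,315), (165,352), (370,222) and (393,255). I still need to line it up in y and yaw.

Run:
```python
from h import *
s=ctrl.state(); print(s['ee_pos'],s['tcp_rot'])
c=np.array([[143,312],[166,353],[371,220],[394,257]])
w=onplane('side',c/4-.375+[290,230],100); print(np.round(w,1),w.mean(0))
f=(w[0]+w[1])/2;n=(w[2]+w[3])/2; print('ang',np.degrees(np.arctan2(*(f-n)[1::-1])),np.linalg.norm(f-n),np.linalg.norm(w[0]-w[1]))
p=np.array([[122,385],[160,478],[375,298],[420,382]])
w=onplane('side',p/4-.375+[290,230],24); f=(w[0]+w[1])/2;n=(w[2]+w[3])/2;print('plate',w.mean(0),np.degrees(np.arctan2(*(f-n)[1::-1])),np.linalg.norm(f-n))
```

```text
[523.65430795  75.52357572 132.2871472 ] [-3.12419140e+00 -4.00920737e-04  1.34105470e-01]
[[596.1  69.1 100. ]
 [592.7  98.2 100. ]
 [450.4  51.4 100. ]
 [447.6  79.1 100. ]] [521.69044679  74.45621413 100.        ]
ang 7.228185320541594 146.60479073973178 29.295016760427323
plate [523.51767438  96.05595796  24.        ] 3.613493266719433 165.59171693413762
```

Request:
send_rows(series=[[1,[0.001,0.011,0],-0.063],[1,[0.002,0.0215,0],-0.063],[1,[0.002,0.0215,-0.025],-0.063],[1,[0.002,0.0215,-0.05],-0.063],[1,[0.002,0.0215,-0.058],-0.063],[1,[0.002,0.0215,-0.058],-0.063],[1,[0.002,0.0215,-0.058],-0.063]])

```text
time_s: 7.98
ee_pos: [529.0, 70.5, 74.4]
tcp_rot: [-3.102, -0.001, 0.111]
ft_force: [-0.5, 0.4, -2.9]
gripper_width: 0.146
finger_force: 39.3
```

Run:
```python
from h import *
s=ctrl.state(); print(s['ee_pos'],s['tcp_rot'],s['ft_force'])
b,d=snap('side'); P=cloud('side',d); m=(abs(P[...,0]-520)<78)&(abs(P[...,1]-96)<30)&(P[...,2]>25)&(P[...,2]<70)
for x0,x1 in((450,485),(562,592)):
    q=P[m&(P[...,0]>x0)&(P[...,0]<x1)]; print(len(q),np.round(np.percentile(q[:,2],[10,30,50,70,90]),1))
cv2.imwrite('pics/e.png',cv2.resize(b[230:370,290:430],(0,0),fx=4,fy=4,interpolation=cv2.INTER_CUBIC)[...,::-1])
```

```text
[528.95098563  70.52063263  74.43540797] [-3.10199028e+00 -9.73717964e-04  1.10707298e-01] [-0.54814676  0.44502424 -2.91450351]
208 [25.6 26.4 27.6 38.7 45.5]
241 [25.5 27.4 43.5 46.1 49.5]
```

View pics/e.png

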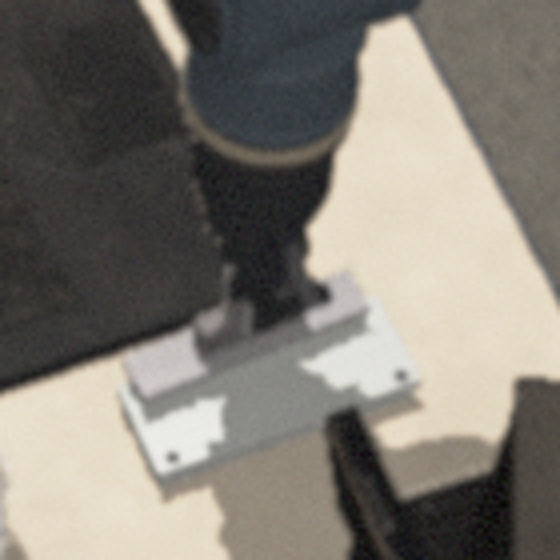

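The picture shows the bar off the plate's centreline: y did not follow the command and the roll is off by 0.04 rad. I'll check the joints before moving again.

Run:
```python
from h import *
s=ctrl.state()
for k in('time_s','qpos','qd','joint_efforts','ee_pos','tcp_rot','wrist_torque'): print(k,np.round(s[k],3))
d=np.load('top1.npz'); im=d['im']; P=cloud('top',d['d'])
m=(P[...,2]>150)&(P[...,1]<420)&(P[...,1]>-50)&(P[...,0]>50)&(P[...,0]<650)
for y in range(0,420,30):
  q=P[m&(abs(P[...,1]-y)<15)]
  if len(q): print(y,len(q),np.round(q.min(0)),np.round(q.max(0)))
cv2.imwrite('pics/f.png',cv2.resize(im[130:480,100:400],(600,600*350//300)[:2])[:600,:,::-1][:600])
```

```text
time_s 8.025
qpos [ 0.11   0.369 -0.254  0.947  0.04   3.141]
qd [-0.001  0.001 -0.004 -0.002  0.    -0.001]
joint_efforts [ 1.0000e-03 -7.8840e+01  4.4724e+01  3.9000e-02  2.3400e-01  0.0000e+00]
ee_pos [528.943  70.522  74.384]
tcp_rot [-3.102e+00 -1.000e-03  1.110e-01]
wrist_torque [-0.06  -0.074 -0.027]
0 5181 [ 84. -15. 205.] [573.  15. 778.]
30 5658 [ 79.  15. 177.] [591.  45. 780.]
60 5368 [ 74.  45. 171.] [580.  75. 780.]
90 4906 [ 77.  75. 595.] [576. 105. 779.]
120 3210 [ 80. 105. 572.] [578. 135. 780.]
150 1647 [ 84. 135. 609.] [569. 165. 781.]
180 1555 [ 87. 165. 707.] [200. 195. 782.]
210 1478 [ 88. 195. 703.] [196. 225. 781.]
240 659 [ 89. 225. 211.] [556. 255. 780.]
270 141 [534. 255. 150.] [556. 285. 233.]
300 133 [534. 285. 151.] [554. 315. 229.]
330 506 [517. 315. 150.] [556. 345. 438.]
360 1953 [442. 345. 151.] [557. 375. 442.]
390 2378 [383. 375. 150.] [571. 405. 442.]
```

View pics/f.png

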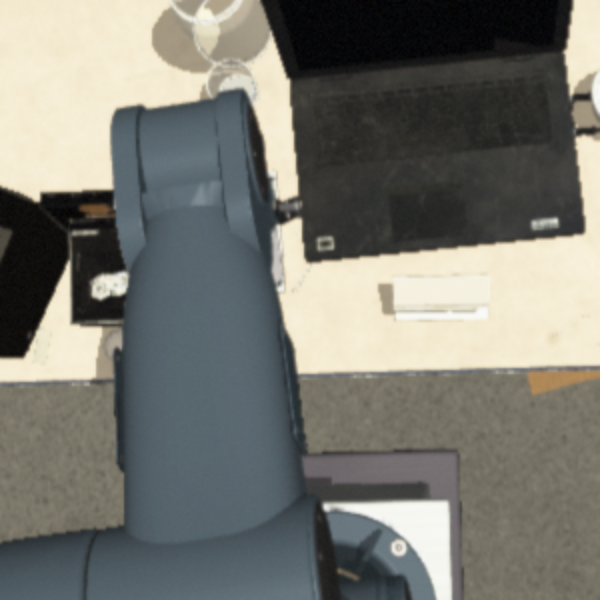

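The last picture shows nothing touching the arm. Joint 6 is at its 3.14 limit (q6 = q1 + π − yaw). The bar is the same either way round, so I'll lift and go the half turn the other way.

Request:
send_rows(series=[[1,[0,0,0.03],0],[1,[0,0,0.055],0.1],[1,[-0.002,0.005,0.055],0.28],[1,[-0.003,0.012,0.055],0.46],[1,[-0.005,0.02,0.055],0.64],[1,[-0.005,0.025,0.055],0.82],[1,[-0.005,0.025,0.055],1.0],[1,[-0.005,0.025,0.055],1.18],[1,[-0.005,0.025,0.055],1.36],[1,[-0.005,0.025,0.055],1.54]])

```text
time_s: 9.28
ee_pos: [523.6, 95.5, 129.1]
tcp_rot: [-3.103, 0.0, 1.657]
ft_force: [0.3, 0.4, -3.1]
gripper_width: 0.146
finger_force: 39.3
```

Request:
send_rows(series=[[1,[0,0,0],0.18],[1,[0,0,0],0.36],[1,[0,0,0],0.54],[1,[0,0,0],0.72],[1,[0,0,0],0.9],[1,[0,0,0],1.08],[1,[0,0,0],1.26],[1,[0,0,0],1.44],[1,[0,0,-0.02],1.551],[1,[0,0,-0.02],1.551]])

```text
time_s: 10.52
ee_pos: [522.6, 95.3, 108.0]
tcp_rot: [-3.102, -0.001, -3.082]
ft_force: [-0.5, -0.7, -3.8]
gripper_width: 0.151
finger_force: 39.3
```

Request:
send_rows(series=[[1,[0,0,-0.02],0],[1,[0,0,-0.035],0],[1,[0,0,-0.035],0]])

```text
time_s: 10.9
ee_pos: [522.7, 95.3, 72.9]
tcp_rot: [-3.102, -0.001, -3.083]
ft_force: [0.1, -0.8, -2.8]
gripper_width: 0.148
finger_force: 39.3
```

Run:
```python
from h import *
s=ctrl.state(); print(s['ee_pos'],s['tcp_rot'],s['ft_force'],s['qpos'])
b,d=snap('side'); np.savez('side2.npz',im=b,d=d)
cv2.imwrite('pics/g.png',cv2.resize(b[240:365,300:425],(0,0),fx=4.8,fy=4.8,interpolation=cv2.INTER_CUBIC)[...,::-1])
```

```text
[522.67841095  95.28571156  72.85757066] [-3.10182189e+00 -9.62036552e-04 -3.08280193e+00] [ 0.10352997 -0.75188526 -2.84679106] [ 0.20302526  0.37200788 -0.25341431  0.95204555 -0.0392193   0.14434624]
```

View pics/g.png

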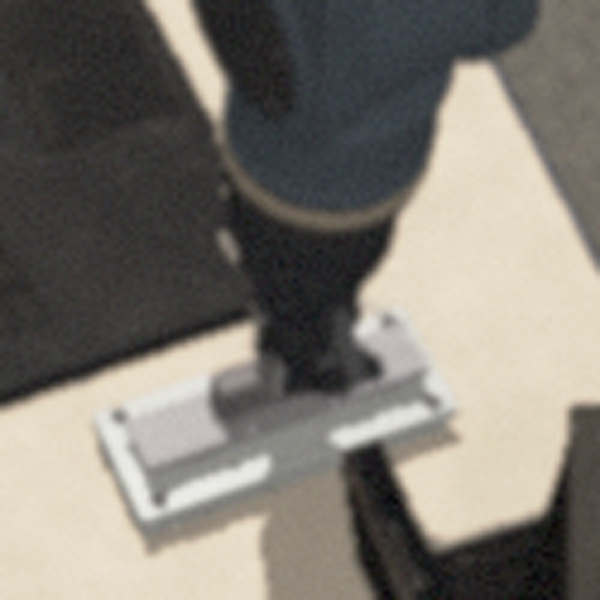

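The picture shows the bar hovering over the left plate, roughly central, with its far-end corners at (132,423) and (152,468) and its near corner at (428,368).

Run:
```python
from h import *
c=np.array([[132,423],[152,468],[428,368]])
w=onplane('side',c/4.8-.4+[300,240],42); print(np.round(w,1)); f=(w[0]+w[1])/2; v=w[1]-w[2]; print('L',np.linalg.norm(v),'ang',np.degrees(np.arctan2(v[1],v[0])),'centre',(w[0]+w[2])/2)
p=np.array([[95,418],[148,523],[398,310],[456,408]])
w=onplane('side',p/4.8-.4+[300,240],24); f=(w[0]+w[1])/2;n=(w[2]+w[3])/2;print('plate',w.mean(0),np.degrees(np.arctan2(*(f-n)[1::-1])),np.linalg.norm(f-n))
P=cloud('side',np.load('side2.npz')['d'])
# bar top surface: per-pixel z along length at two ends
for x0,x1 in((455,482),(565,592)):
    q=P[(P[...,0]>x0)&(P[...,0]<x1)&(abs(P[...,1]-96)<30)&(P[...,2]>33)&(P[...,2]<55)]
    A=np.c_[np.ones(len(q)),q[:,1]-96]; k=np.linalg.lstsq(A,q[:,2],rcond=None)[0]; print(len(q),'z',np.median(q[:,2]),'slope deg',np.degrees(np.arctan(k[1])),'y',np.percentile(q[:,1],[3,97]))
```

```text
[[596.7  88.3  42. ]
 [595.7 114.4  42. ]
 [449.4 104.5  42. ]]
L 146.71286012794434 ang 3.8723898927127376 centre [523.00904487  96.41447611  42.        ]
plate [523.9254226   95.78057568  24.        ] 4.072990187170656 164.96000470962633
100 z 44.332302005293855 slope deg -3.300421139442817 y [ 76.35404669 107.54829819]
147 z 43.47867944972404 slope deg -2.291358697581583 y [ 84.38115826 113.80645815]
```

Request:
send_rows(series=[[1,[0.001,0,-0.004],0],[1,[0.001,0,-0.007],0],[1,[0.001,0,-0.009],0],[1,[0.001,0,-0.01],0],[1,[0.001,0,-0.01],0]], newtons=25)

```text
time_s: 11.58
ee_pos: [524.2, 95.4, 63.3]
tcp_rot: [-3.102, 0.0, -3.082]
ft_force: [0.3, 0.4, -2.6]
gripper_width: 0.145
finger_force: 39.3
```

Request:
send_rows(series=[[1,[0,0,-0.001],0],[1,[0,0,-0.001],0],[1,[0,0,-0.002],0],[1,[0,0,-0.002],0]])

```text
time_s: 12.08
ee_pos: [524.3, 95.7, 61.9]
tcp_rot: [-3.102, 0.001, -3.081]
ft_force: [-4.8, 1.0, 8.2]
gripper_width: 0.152
finger_force: 40.3
```

Request:
send_rows(series=[[0.68,[0,0,0],0],[0.64,[0,0,0],0],[0.6,[0,0,0],0],[0.5,[0,0,0],0],[0.3,[0,0,0],0],[0.1,[0,0,0],0],[0.1,[0,0,0],0]])

```text
time_s: 12.95
ee_pos: [524.2, 95.4, 61.3]
tcp_rot: [-3.102, 0.001, -3.081]
ft_force: [-0.1, 0.6, -0.3]
gripper_width: 0.451
finger_force: 0.0
```

Run:
```python
from h import *
s=ctrl.state(); print(s['ee_pos'],s['tcp_rot'],s['ft_force'],s['gripper_width'])
P=cloud('side',snap('side')[1])
for x0,x1 in((455,482),(565,592)):
    q=P[(P[...,0]>x0)&(P[...,0]<x1)&(abs(P[...,1]-96)<30)&(P[...,2]>28)&(P[...,2]<55)]
    print(len(q),np.percentile(q[:,2],[20,50,80]),'y',np.percentile(q[:,1],[3,97]))
```

```text
[524.22630303  95.40913474  61.34605789] [-3.10204481e+00  5.23244833e-04 -3.08149140e+00] [-0.13867185  0.63673065 -0.34582278] 0.4506771082179195
101 [30.03993495 32.11503765 34.60443331] y [ 72.02381382 112.35611639]
151 [29.97447079 32.49027186 34.47787587] y [ 72.99006032 116.11342494]
```

Request:
send_rows(series=[[0.1,[0,0,0.02],0],[0.1,[0,0,0.05],0],[1,[0,0,0.05],0],[1,[-0.03,-0.0015,0.05],0],[1,[-0.058,-0.003,0.05],0],[1,[-0.058,-0.003,0.03],0],[1,[-0.058,-0.003,0.005],0],[1,[-0.058,-0.003,-0.012],0],[1,[-0.058,-0.003,-0.016],0],[1,[-0.058,-0.003,-0.016],0]])

```text
time_s: 14.25
ee_pos: [466.1, 92.4, 45.3]
tcp_rot: [-3.102, 0.0, -3.081]
ft_force: [-0.4, -0.4, 0.2]
gripper_width: -0.001
finger_force: 0.0
```

Request:
send_rows(series=[[1,[0,0,-0.002],0],[1,[0,0,-0.003],0],[1,[0,0,-0.004],0],[1,[0,0,-0.0045],0],[1,[0,0,-0.005],0],[1,[0,0,-0.005],0]])

```text
time_s: 15.0
ee_pos: [466.2, 92.4, 40.3]
tcp_rot: [-3.102, 0.001, -3.081]
ft_force: [-0.7, -0.4, 0.6]
gripper_width: 0.001
finger_force: 0.0
```

Request:
send_rows(series=[[1,[0,0,-0.0005],0],[1,[0,0,-0.001],0],[1,[0,0,-0.0015],0],[1,[0,0,-0.0015],0]])

```text
time_s: 15.5
ee_pos: [466.4, 92.5, 39.9]
tcp_rot: [-3.102, 0.001, -3.081]
ft_force: [-8.6, -1.7, 26.6]
gripper_width: -0.003
finger_force: 13.3
```

```bash
cat > ends.py <<'E'
from h import *
s=ctrl.state(); print(s['ee_pos'],s['ft_force'])
for n in('side','top'):
    P=cloud(n,snap(n)[1])
    for x0,x1 in((452,480),(568,592)):
        q=P[(P[...,0]>x0)&(P[...,0]<x1)&(abs(P[...,1]-96)<12)&(P[...,2]>15)&(P[...,2]<50)]
        if len(q)>5: print(n,x0,len(q),np.round(np.percentile(q[:,2],[20,50,80]),1))
E
python3 ends.py
```

```text
[466.36847209  92.51161808  39.93165304] [-8.57461044 -1.6804218  26.55853911]
side 452 75 [27.6 32.9 39.8]
side 568 92 [31.5 33.  35. ]
top 568 78 [27.4 32.  35.5]
```

Request:
send_rows(series=[[1,[0,0,0.01],0],[1,[0,0,0.04],0],[1,[0,0,0.06],0],[1,[0.05,0.003,0.06],0],[1,[0.1,0.007,0.06],0],[1,[0.1155,0.008,0.06],0],[1,[0.1155,0.008,0.04],0],[1,[0.1155,0.008,0.02],0],[1,[0.1155,0.008,0.007],0],[1,[0.1155,0.008,0.006],0]])

```text
time_s: 16.85
ee_pos: [581.2, 100.3, 44.3]
tcp_rot: [-3.102, -0.001, -3.081]
ft_force: [0.0, 0.4, 0.5]
gripper_width: -0.0
finger_force: 0.0
```

Request:
send_rows(series=[[1,[0,0,-0.002],0],[1,[0,0,-0.003],0],[1,[0,0,-0.004],0],[1,[0,0,-0.0045],0],[1,[0,0,-0.005],0],[1,[0,0,-0.005],0]])

```text
time_s: 17.6
ee_pos: [581.9, 100.5, 40.2]
tcp_rot: [-3.102, 0.001, -3.081]
ft_force: [-1.4, -0.0, 5.0]
gripper_width: -0.0
finger_force: 2.3
```

Request:
send_rows(series=[[1,[0,0,-0.0005],0],[1,[0,0,-0.0007],0],[1,[0,0,-0.0007],0]])

```text
time_s: 17.98
ee_pos: [581.9, 100.5, 40.1]
tcp_rot: [-3.102, 0.001, -3.081]
ft_force: [-4.7, 0.1, 15.3]
gripper_width: 0.001
finger_force: 7.3
```

```bash
python3 ends.py
```

```text
[581.89623906 100.49621282  40.05705099] [-4.6830197   0.0850817  15.27799457]
side 452 118 [28.4 31.7 33.8]
top 452 10 [31.  34.4 35.1]
top 568 15 [29.2 30.7 36.3]
```

Request:
send_rows(series=[[1,[0,0,0.01],0],[1,[0,0,0.05],0],[1,[-0.02,0,0.1],0],[1,[-0.05,0,0.15],0],[1,[-0.1,-0.05,0.2],0],[1,[-0.1,-0.1,0.2],0],[1,[-0.1,-0.15,0.2],0],[1,[-0.1,-0.15,0.2],0],[1,[-0.1,-0.15,0.2],0]])

```text
time_s: 19.2
ee_pos: [481.7, -49.5, 239.4]
tcp_rot: [-3.102, 0.001, -3.082]
ft_force: [0.6, 0.2, 0.1]
gripper_width: -0.004
finger_force: 0.0
```

```bash
python3 ends.py
python3 - <<'E'
from h import *
im,d=snap('side'); P=cloud('side',d)
m=((P[...,2]>29)&(P[...,2]<75)&(abs(P[...,0]-522)<95)&(abs(P[...,1]-96)<35)).astype(np.uint8)
q=P[(m>0)&(P[...,2]<36)]; print('bar',cv2.minAreaRect(q[:,:2].astype(np.float32)),'z',np.median(q[:,2]),'rib',np.percentile(P[m>0][:,2],98))
T=cloud('top',snap('top')[1]); q=T[(T[...,2]>29)&(T[...,2]<37)&(abs(T[...,0]-520)<95)&(abs(T[...,1]-96)<35)]; print('top',len(q),cv2.minAreaRect(q[:,:2].astype(np.float32)) if len(q) else '')
s=ctrl.state(); print(s['ft_force'],s['time_s'])
E
```

```text
[481.7281763  -49.51334604 239.38899933] [0.60751812 0.21555346 0.12812388]
side 452 119 [28.9 32.6 34.6]
side 568 94 [31.1 33.3 34.8]
bar ((524.5596923828125, 95.42301177978516), (165.01101684570312, 60.96131896972656), 3.843125581741333) z 32.33758030275567 rib 65.45261285805206
top 0 
[-0.10519425 -0.32728342 -0.03882872] 19.4
```

```bash
python3 -c "
from bench import ctrl
print(ctrl.close_job())"
```

```text
the job is handed in; nothing more can be done
None
```

The left-hand plate is the flat one: pressed first on the near end (27 N) and then on the far end (15 N), the straightedge did not rock, so I left it lying released along the middle of that plate and handed the job in at 19.4 s (the verdict was not shown).

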